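# Back off the knurled wheel of a watch clamp and swing its strap clear

## Robot

A 6-joint arm with a two-finger parallel gripper is mounted at the origin on the work surface; the furniture and walls round the work are solid. World frame = base frame: x ahead of the robot, y to its left, z up, the work surface at z = 0. Lengths are in m, angles in degrees, forces in N, time in s.
With the tool pointing down it reaches from about 0.35 to 0.775 m from the base axis. Payload 5.5 kg.
Tool frame: the origin (TCP) lies midway between the tips of the shut fingers; the grasp point (between the pads) lies 19 mm behind it (hold_point_z is the distance from the TCP to the grasp point, in m); z points along the fingers, y is the line along which they close (so a half turn about z gives the same grasp; the last joint's range is limited). The gripper opens to 85 mm and grips with 20 to 120 N. Pads are 22 mm wide; open, the fingers measure 114 mm over their backs; the gripper's body (76 mm by 85 mm) begins 54 mm behind the grasp point. The pads swing forward as they close: fully open they stand 13 mm farther back than shut.
Start: joints at [59.095, 17.945, 2.641, 74.691, 0, 82.002], TCP at [0.224, 0.53, 0.231] pointing down, gripper open.
Joint ranges: [-158.12, 158.12], [-49.38, 96.58], [-58.88, 72.47], [-126.05, 133.96], [-84.25, 85.87], [-180, 180]. Speed limits (degrees/s): [147.25, 147.25, 180, 180, 180, 180].

## Interface

Orientations are given as a 3x3 rotation matrix whose columns are the frame's x, y, z axes.
In Python, from bench import sense, get_image, calibration, finish_job, spot_in, hold_point_z gives the robot as it stands.
- The arm moves only by the shell command python3 -m pendant 'ROWS' [FORCE]. ROWS is JSON, a list of rows, each an object of numbers: "rx", "ry", "rz": the turn, a rotation vector about the world's x, y, z in rad; "x", "y", "z": the shift along the world's x, y, z in mm; "claw": the opening, from 0 (shut) to 1 (fully open). A call has 1 to 10 rows; each row is the pose to reach, as a shift and turn from the pose commanded when the call began; what a row does not reach only later rows make up. A row lasts 1/8 s, in which the tool goes at most 62.5 mm and 10.7 degrees, less where a joint would pass 70% of its speed; a pose out of reach is approached as far as the arm can. A call with a gripper value outside its range is refused whole. The fingers move at their own pace and stop on an object; FORCE is the grip in N (left out, the last holds). Time passes only in rows, so rows that repeat a pose let the fingers close. It gives the time, the measured TCP pose, the force, the opening and the grip force at its end, in the units of the state.
- sense(): the state, without advancing time (a new reading comes with each control period).
- get_image(name): name is "side" or "top"; returns the picture (384x512x3 uint8, red, green, blue); there is no depth.
- calibration(name): a dict with "fx", "fy", "cx", "cy" (pixels), "world_from_camera" (4x4, takes a point from camera to world coordinates). Camera axes: x right, y down, z forward; pixel columns grow to the right and rows downward; lengths in m; the calibration is good to about 2 mm. A picture is of the moment at which its call begins. calibration takes no time and is no camera call.
- finish_job(): hands the job in; it is judged then, once.
Trained networks look in the newest picture that a camera, given by its name, has taken for a name from the list of things; names that differ only in an ending like _2 or _b are one class to them, and where a whole thing is asked for, a point or a joint stands for the part that bears it (a point fixed in the world has none). Each returns a list of dicts, best first, with "confidence" (0 to 1); they miss things now and then, are a little off and sometimes report something else, mostly with a low value. They report only what shows in the picture. A call takes as long as a camera call.
- spot_in(label, camera): "extent" ([left, top, right, bottom] in pixels, round what is visible of it).
The state is a dict: "time_s": time; "joints": joint angles; "dq": joint speeds; "joint_torque": joint torques, N m; "ee_pos": TCP position; "tcp_rot": TCP orientation; "contact_force": force on the tool from outside, world axes, zero at the start; "ft_torque": the same for the moment, N m; "grip_width": finger opening in m; "grasp_force": force on a finger pad.
Only numpy, scipy, OpenCV 4.12 (cv2) and the standard library are available. Lean on these libraries where they do the work, as an engineer would, in place of code of your own. Each camera call takes 0.05 s, during which the arm holds its last target. There are 200 camera calls.

## Task

With a fingertip on its knurled rim, roll the wheel of the blue watch clamp anticlockwise (seen from above) until the white mark on it has come round to the red pointer for the second time, and stop it there. Then push the strap by its black peg, anticlockwise, about a quarter turn aside so that the watch lies uncovered. Pinch and lift nothing: the watch stays in its nest and the other things on the table stay where they are.

Things in the scene. Friction and masses are not known exactly. Their poses are not given: they have to be found in the camera images.
- clamp: Blue cast watch clamp, fixed to the table; its yaw and place differ from run to run. Origin on the table under the steel stud; z up. Foot 76 mm (x) by 130 mm (y), platform 78 by 170 mm with its top at z = 74 mm; the platform runs from y = -123 to +47 mm. Nest of four 8 mm high brass pins round a cork disc at y = -85 mm. The stud's top carries a fixed red pointer at z = 134 to 138 mm that points along the clamp's -x and reaches 29 mm from the stud axis.
- wheel (a joint): Turn of the knurled handwheel about the stud (vertical axis), rad, growing anticlockwise seen from above (loosening). 0 = tight, white mark under the red pointer; one full turn (6.283) brings the mark to the pointer again. It starts 0.5 to 2.5 past the pointer, so the mark's first return is at 6.283 and its second at 12.566. End stops at 0 and 16.5. It turns freely (about 0.05 N m of friction, 1.2 N at the rim) and stays where it is left.
- wheel_center (a point): Centre of the knurled wheel, on the stud axis at half its height (z = 115 mm). The wheel is a dark steel disc with a black upper face, 89 mm in diameter over its 48 upright ridges (86 mm between them) and 22 mm high: rim from 11 mm below to 11 mm above this point. The strap's upper face lies 14 mm below this point.
- wheel_mark (a point): The white radial mark (13 by 6 mm) on the wheel's upper face, 34.5 mm from the axis; it turns with the wheel.
- strap (a joint): Swing of the steel strap about the stud, rad, growing anticlockwise seen from above. 0 = over the watch, along the clamp's -y; end stops at 0 and 1.65 (about along +x). It stays where it is left (0.05 N m of friction, 0.5 N at the peg).
- strap_peg (a point): Middle of the black upright peg at the strap's end, 12 mm in diameter, reaching 11 mm above and 11 mm below this point, 112 mm from the stud axis; it moves with the strap. The strap is 22 mm wide and 8 mm thick, its upper face at the foot of the peg; a cork foot under it, 85 mm from the stud axis, ends about 1 mm above the watch.
- watch: Steel watch head with a black dial, 45x42x10 mm, loose in the nest under the strap, dial up, its underside 76 mm above the table. Origin at the centre of its underside.
- loupe: Black eye loupe with a white rim, 33 mm across and 31 mm high, standing to the right of the clamp. Bystander, origin under its centre.
- tweezers: Steel tweezers, 128 mm long, 14 mm wide and 8 mm high, lying to the right. Bystander, origin at the centre of the underside.
- driver: Small screwdriver with a blue end, 88x9x9 mm, lying to the right. Bystander, origin at the centre of the underside.

How it is judged (in metres and radians):
On the way, in this order (a step that is already met when the one before it is completed fails the run):
1. the wheel has been rolled back until its white mark stands at the pointer for the second time (within 20 degrees), the strap still over the watch (value of joint wheel between 12.216 and 12.916 rad and value of joint strap below 0.2 rad), for 0.3 s.
2. the strap has been pushed well aside (value of joint strap above 1 rad), for 0.2 s.
At the end, for the whole second after the job is handed in: The wheel stands at 12.57 rad within 0.35 rad (two full turns from tight, white mark at the pointer), the strap is swung aside by more than 1.0 rad, both at rest; the watch lies within 6 mm and the bystanders within 20 mm of where they began (value of joint wheel between 12.216 and 12.916 rad and value of joint strap above 1 rad and velocity of joint wheel between -0.05 and 0.05 rad/s and velocity of joint strap between -0.05 and 0.05 rad/s and distance of watch from where it was at the start of the episode below 0.006 m and distance of each of loupe, tweezers, driver from where it was at the start of the episode below 0.02 m); the robot touches nothing.
It fails at once if the strap is swung before the wheel has been backed off (value of joint strap above 0.25 rad and value of joint wheel below 12.216 rad).
It fails at once if the watch is lifted or knocked out of its nest (distance of watch from where it was at the start of the episode above 0.008 m).
It fails at once if a bystander is lifted or pushed about (distance of any of loupe, tweezers, driver from where it was at the start of the episode above 0.02 m).
It also fails if it takes over 72 s, if anything falls off the work surface, if the arm or the gripper's body presses on something with over 40 N, if the wrist force passes 120 N, or if a joint passes its speed limit or range.

## Working session

There is one attempt and no reset: what is moved stays moved. The work goes in short steps, Python scripts to look and compute and a shell command to move; the robot and the scene stay as the last step left them, time stands still between calls to the robot, and variables do not carry over. Pictures are saved under pics/ and viewed, at most 11 in all, crops included, and the job is handed in when it is done.

```bash
mkdir -p pics; python3 - <<'E'
from bench import *
import cv2,numpy as np
s=sense();print(s['time_s'],s['ee_pos'],s['tcp_rot'],s['grip_width'],hold_point_z)
for n in('top','side'):
    im=get_image(n);cv2.imwrite(f'pics/{n}0.png',cv2.resize(im[:,:,::-1],(768,576)))
    c=calibration(n);print(n,c)
    for l in('wheel','wheel_mark','strap_peg','watch','clamp','loupe'):
        print(l,spot_in(l,n)[:2])
E
```

```text
0.0 [0.22353388 0.52920796 0.2303993 ] [[-9.21151462e-01  3.89203112e-01 -9.60220804e-04]
 [ 3.89204204e-01  9.21150139e-01 -1.58408242e-03]
 [ 2.67977718e-04 -1.83290181e-03 -9.99998284e-01]] 0.08567488203617239 0.0187
top {'fx': 379.59192632392063, 'fy': 379.59192632392063, 'cx': 260.6139796984127, 'cy': 193.97165933229726, 'world_from_camera': array([[-0.05721125, -0.9773707 ,  0.20365016,  0.3528023 ],
       [-0.99836068,  0.056352  , -0.01002046, -0.03138134],
       [-0.00168239, -0.20388959, -0.97899244,  0.97472566],
       [ 0.        ,  0.        ,  0.        ,  1.        ]])}
wheel []
wheel_mark [{'extent': [163.7, 189.4, 200.5, 229.5], 'confidence': 0.62}]
strap_peg [{'extent': [200.0, 201.8, 238.5, 217.8], 'confidence': 0.56}]
watch [{'extent': [213.0, 219.3, 222.8, 222.4], 'confidence': 0.47}]
clamp [{'extent': [164.2, 189.1, 237.2, 227.1], 'confidence': 0.79}]
loupe [{'extent': [288.5, 209.5, 304.1, 220.7], 'confidence': 0.52}, {'extent': [201.8, 204.7, 237.1, 215.6], 'confidence': 0.49}]
side {'fx': 347.61870922629276, 'fy': 347.61870922629276, 'cx': 263.14310662967523, 'cy': 189.796701485753, 'world_from_camera': array([[ 0.98947893, -0.06574917,  0.12887397,  0.40045809],
       [-0.14370216, -0.3434078 ,  0.92812756, -0.8221338 ],
       [-0.01676729, -0.93688213, -0.34924308,  0.41537914],
       [ 0.        ,  0.        ,  0.        ,  1.        ]])}
wheel [{'extent': [238.8, 165.1, 273.6, 180.9], 'confidence': 0.63}]
wheel_mark [{'extent': [237.8, 164.1, 273.6, 181.0], 'confidence': 0.77}]
strap_peg [{'extent': [250.5, 181.0, 262.0, 190.9], 'confidence': 0.67}]
watch []
clamp [{'extent': [239.6, 158.4, 276.9, 220.3], 'confidence': 0.71}]
loupe [{'extent': [256.4, 243.9, 273.7, 259.5], 'confidence': 0.51}]
```

View pics/top0.png

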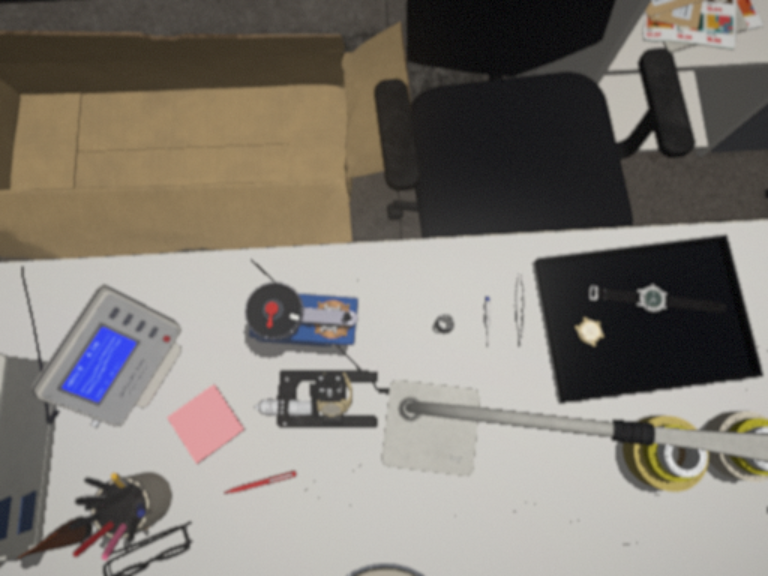

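View pics/side0.png

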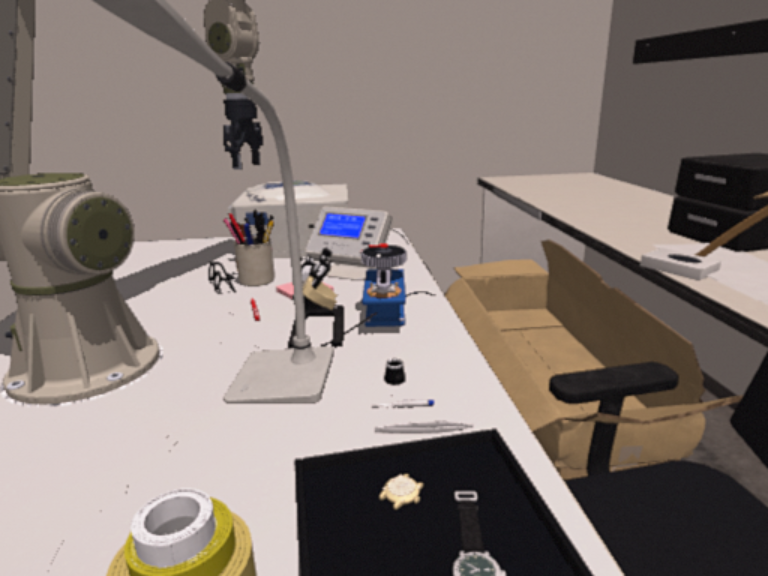

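```bash
python3 - <<'E'
from bench import *
import cv2,numpy as np
a=get_image('top')[180:240,150:250];b=get_image('side')[150:230,225:295]
a=cv2.resize(a,(700,420),interpolation=cv2.INTER_NEAREST);cv2.imwrite('pics/t1.png',a[:,:,::-1])
E
cat > h.py <<'E'
from bench import *
import cv2,numpy as np
def ray(n,u,v,z):
    c=calibration(n);T=c['world_from_camera'];d=T[:3,:3]@[(u-c['cx'])/c['fx'],(v-c['cy'])/c['fy'],1]
    return T[:3,3]+d*(z-T[2,3])/d[2]
def proj(n,p):
    c=calibration(n);T=c['world_from_camera'];q=T[:3,:3].T@(np.array(p)-T[:3,3]);return [c['fx']*q[0]/q[2]+c['cx'],c['fy']*q[1]/q[2]+c['cy']]
E
python3 -c "
from h import *
print(ray('top',182,208,.126),ray('side',256,171,.126),ray('top',232,211,.11))
print('lamp base',ray('top',273,270,.02),ray('top',420,286,.3))
print('microscope',ray('top',212,267,.1))"
```

```text
[0.50717917 0.13973053 0.126     ] [0.50922481 0.09930499 0.126     ] [0.49644158 0.0279276  0.11      ]
lamp base [ 0.35844342 -0.06069107  0.02      ] [ 0.31521775 -0.30383248  0.3       ]
microscope [0.37251733 0.07918783 0.1       ]
```

View pics/t1.png

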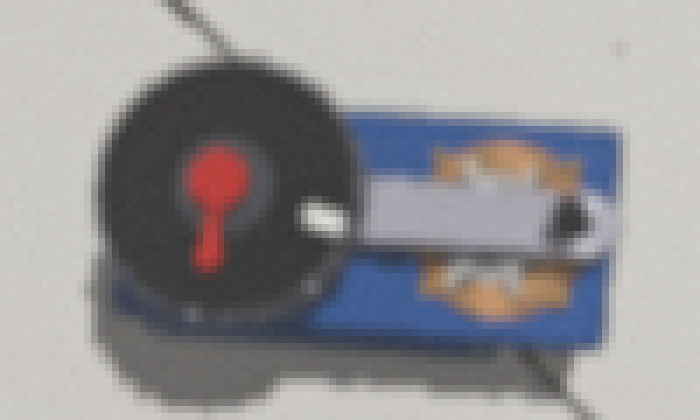

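```bash
python3 - <<'E'
from h import *
b=get_image('side')[150:230,225:295]
b=cv2.resize(b,(630,560 if 0 else 576),interpolation=cv2.INTER_NEAREST);b=cv2.resize(get_image('side')[150:214,220:300],(800,600),interpolation=cv2.INTER_NEAREST)[:,:,::-1];
cv2.imwrite('pics/s1.png',b)
c=np.array([.505,.138])
for z in(.126,.104):
  for n in('top','side'):
    t=np.linspace(0,6.28,400);P=np.array([proj(n,[c[0]+.0445*np.cos(a),c[1]+.0445*np.sin(a),z]) for a in t]);print(n,z,P.min(0),P.max(0))
m=lambda u,v,z:print(ray('top',150+u/7,180+v/7,z))
m(217,180,.138);m(207,268,.138);m(324,217,.126);m(573,220,.123);m(620,133,.074);m(605,348,.074)
E
```

```text
top 0.126 [163.12320043 189.72434665] [202.42015529 228.49265566]
side 0.126 [237.4743165  162.89909713] [268.26667378 171.79691243]
top 0.104 [165.5214191  191.73843996] [203.85717442 229.59180162]
side 0.104 [237.79635007 169.88663449] [268.3544486  179.31269274]
[0.51031448 0.13946827 0.138     ]
[0.48211394 0.14305083 0.138     ]
[0.49843109 0.10754207 0.126     ]
[0.4933168  0.02740106 0.123     ]
[0.53084271 0.01330635 0.074     ]
[0.4568242  0.02176917 0.074     ]
```

View pics/s1.png

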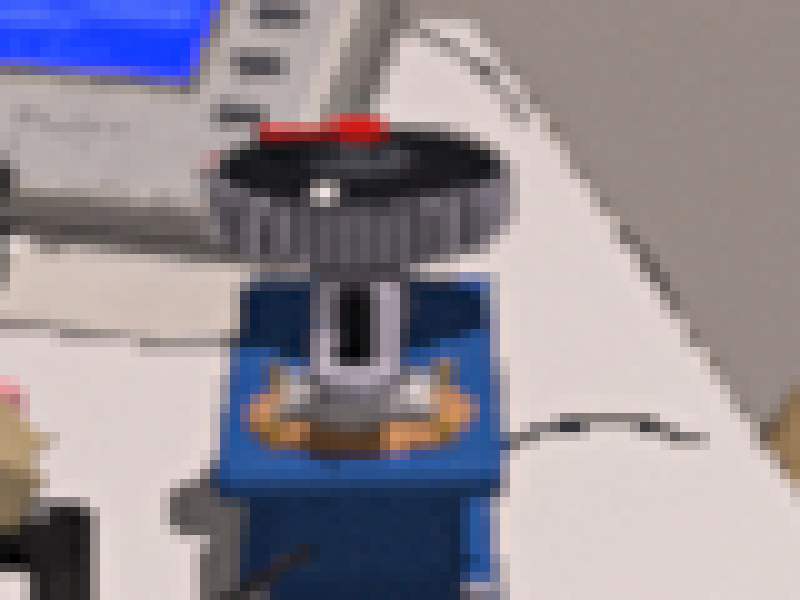

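```bash
python3 -m pendant '[{"z":40,"claw":0},{"x":80,"y":0,"z":40,"rz":0.1,"claw":0},{"x":140,"y":-40,"z":40,"rz":0.2,"claw":0},{"x":190,"y":-90,"z":40,"rz":0.4,"claw":0},{"x":230,"y":-140,"z":40,"rz":0.4,"claw":0},{"x":260,"y":-200,"z":40,"rz":0.4,"claw":0},{"x":287,"y":-250,"z":40,"rz":0.4,"claw":0},{"x":287,"y":-300,"z":40,"rz":0.4,"claw":0},{"x":287,"y":-300,"z":0,"rz":0.4,"claw":0},{"x":287,"y":-300,"z":0,"rz":0.4,"claw":0}]'
python3 -c "
from h import *
s=sense();print(s['joints'],s['ee_pos'],s['tcp_rot'],s['contact_force'])"
```

```text
[5.90949198e+01 1.79445686e+01 2.64278113e+00 7.46923349e+01
 1.69701730e-03 8.20015443e+01] [0.22382983 0.52969245 0.23133819] [[-9.21140410e-01  3.89230452e-01  2.72754445e-05]
 [ 3.89230452e-01  9.21140404e-01  1.03231328e-04]
 [ 1.50562624e-05  1.05706981e-04 -9.99999994e-01]] [ 0.20813371 -0.05704271 -0.41269998]$[0]: bad value
```

```bash
python3 -m pendant '[{"x":0,"y":0,"z":40,"rx":0,"ry":0,"rz":0,"claw":0},{"x":80,"y":0,"z":40,"rx":0,"ry":0,"rz":0.1,"claw":0},{"x":140,"y":-40,"z":40,"rx":0,"ry":0,"rz":0.2,"claw":0},{"x":190,"y":-90,"z":40,"rx":0,"ry":0,"rz":0.4,"claw":0},{"x":230,"y":-140,"z":40,"rx":0,"ry":0,"rz":0.4,"claw":0},{"x":260,"y":-200,"z":40,"rx":0,"ry":0,"rz":0.4,"claw":0},{"x":287,"y":-250,"z":40,"rx":0,"ry":0,"rz":0.4,"claw":0},{"x":287,"y":-300,"z":40,"rx":0,"ry":0,"rz":0.4,"claw":0},{"x":287,"y":-300,"z":0,"rx":0,"ry":0,"rz":0.4,"claw":0},{"x":287,"y":-300,"z":0,"rx":0,"ry":0,"rz":0.4,"claw":0}]'
python3 -c "
from h import *
s=sense();print(s['joints'],s['ee_pos'],s['tcp_rot'],s['contact_force'])"
```

```text
time_s: 2.15
ee_pos: [0.5092, 0.2274, 0.2285]
tcp_rot: [[-1.0, 0.003, -0.006], [0.003, 1.0, -0.002], [0.006, -0.002, -1.0]]
contact_force: [-0.1, -0.5, 0.7]
grip_width: 0.0003
grasp_force: 0.0
[1.58177086e+01 1.63495046e+01 5.33407808e-02 7.40597212e+01
 6.10477096e-03 1.59960934e+01] [0.50915628 0.22742845 0.22850114] [[-0.99997714  0.0031089  -0.00600517]
 [ 0.0031185   0.99999387 -0.00159055]
 [ 0.00600019 -0.00160925 -0.9999807 ]] [-0.11863802 -0.4788702   0.66458674]
```

```bash
python3 -m pendant '[{"x":0,"y":0,"z":-60,"rx":0,"ry":0,"rz":0,"claw":0},{"x":0,"y":0,"z":-120,"rx":0,"ry":0,"rz":0,"claw":0},{"x":0,"y":-15,"z":-120,"rx":0,"ry":0,"rz":0,"claw":0},{"x":0,"y":-25,"z":-120,"rx":0,"ry":0,"rz":0,"claw":0},{"x":0,"y":-30,"z":-120,"rx":0,"ry":0,"rz":0,"claw":0},{"x":0,"y":-30,"z":-120,"rx":0,"ry":0,"rz":0,"claw":0}]'; python3 -m pendant '[{"x":0,"y":-3,"z":0,"rx":0,"ry":0,"rz":0,"claw":0},{"x":0,"y":-3,"z":0,"rx":0,"ry":0,"rz":0,"claw":0}]'
python3 - <<'E'
from h import *
b=np.hstack([cv2.resize(get_image('side')[150:210,220:300],(400,300)),cv2.resize(get_image('top')[170:230,150:230],(400,300))])
cv2.imwrite('pics/s2.png',b[:,:,::-1])
E
```

```text
time_s: 2.9
ee_pos: [0.5125, 0.1996, 0.1136]
tcp_rot: [[-1.0, 0.001, 0.004], [0.001, 1.0, 0.001], [-0.004, 0.001, -1.0]]
contact_force: [-0.4, -0.0, 0.4]
grip_width: 0.0001
grasp_force: 0.0
time_s: 3.15
ee_pos: [0.5116, 0.1971, 0.1121]
tcp_rot: [[-1.0, -0.0, 0.002], [-0.0, 1.0, 0.001], [-0.002, 0.001, -1.0]]
contact_force: [0.3, 2.2, 2.4]
grip_width: 0.0002
grasp_force: 1.1
```

View pics/s2.png

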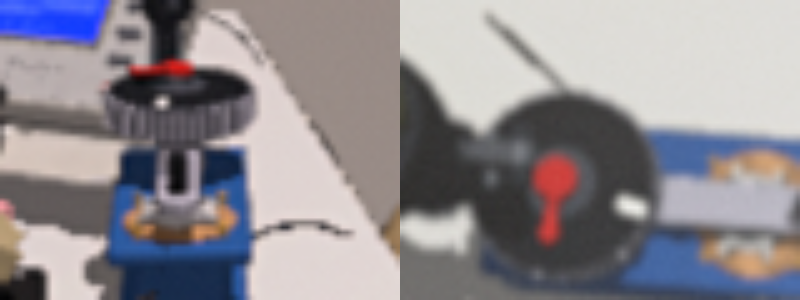

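```bash
cat >> h.py <<'E'
C=np.array([511,138.5])
def path(pen,s0,s1,n,cmd,a=11,b=14.5,r=44.5):
    # s: degrees of wheel turn along the rounded-rectangle path, from middle of +y face
    R=r-pen;k=180/np.pi/r;pts=[(0,np.array([0,R+b]))];s=0
    cor=[(-a,b),(-a,-b),(a,-b),(a,b)]
    for lap in range(2):
        for i,c in enumerate(cor):
            for ph in np.arange(90+90*i,181+90*i,5):
                p=np.array(c)+R*np.array([np.cos(np.radians(ph)),np.sin(np.radians(ph))])
                s+=5 if ph>90+90*i else np.linalg.norm(p-pts[-1][1])*k
                pts.append((s,p))
    S=[q[0] for q in pts];P=np.array([q[1] for q in pts]);t=np.linspace(s0,s1,n+1)[1:]
    out=np.c_[np.interp(t,S,P[:,0]),np.interp(t,S,P[:,1])]+C
    print([list(map(int,np.round(o-cmd))) for o in out],'end cmd',np.round(out[-1]-cmd)+cmd)
def mark():
    im=get_image('top').astype(int);hits=[]
    for an in np.arange(0,360,2):
        vals=[]
        for rr in(31,34.5,38):
            p=proj('top',[(C[0]+rr*np.cos(np.radians(an)))/1e3,(C[1]+rr*np.sin(np.radians(an)))/1e3,.126])
            vals.append(cv2.getRectSubPix(im.astype(np.float32),(1,1),(float(p[0]),float(p[1])))[0,0].min())
        hits.append(np.mean(vals))
    h=np.array(hits);i=h.argmax();w=np.clip(h-(h[i]+np.median(h))/2,0,None);d=(np.arange(0,360,2)-2*i+180)%360-180;w[abs(d)>20]=0
    an=(2*i+(w*d).sum()/w.sum());print('mark wheel mod360',round((an-172.6)%360,1),'bright',round(h[i]),round(np.median(h)),'t',sense()['time_s'])
E
python3 -c "
from h import *
mark();path(2.5,0,100,9,np.array([510.8,196.7]))"
```

```text
mark wheel mod360 75.1 bright 216 64 t 3.3
[[-8, -2], [-17, -2], [-25, -4], [-32, -7], [-39, -12], [-44, -18], [-48, -25], [-51, -33], [-53, -41]] end cmd [457.8 155.7]
```

```bash
python3 -m pendant '[{"x":-8,"y":-2,"z":0,"rx":0,"ry":0,"rz":0,"claw":0},{"x":-17,"y":-2,"z":0,"rx":0,"ry":0,"rz":0,"claw":0},{"x":-25,"y":-4,"z":0,"rx":0,"ry":0,"rz":0,"claw":0},{"x":-32,"y":-7,"z":0,"rx":0,"ry":0,"rz":0,"claw":0},{"x":-39,"y":-12,"z":0,"rx":0,"ry":0,"rz":0,"claw":0},{"x":-44,"y":-18,"z":0,"rx":0,"ry":0,"rz":0,"claw":0}]'
python3 -c "
from h import *
mark();path(2.5,66.7,187,9,np.array([510.8-44,196.7-18]))"
```

```text
time_s: 4.05
ee_pos: [0.4662, 0.1781, 0.1112]
tcp_rot: [[-1.0, -0.0, -0.0], [-0.0, 1.0, -0.0], [0.0, -0.0, -1.0]]
contact_force: [-0.8, -0.3, -0.7]
grip_width: 0.0003
grasp_force: 0.0
mark wheel mod360 102.1 bright 215 62 t 4.1
[[-5, -9], [-8, -18], [-9, -28], [-9, -38], [-9, -49], [-9, -59], [-7, -68], [-2, -77], [4, -85]] end cmd [470.8  93.7]
```

```bash
python3 -c "
from h import *
path(4,60,160,9,np.array([510.8-44,196.7-18]),9,12.5)"
```

```text
[[0, -7], [-3, -14], [-5, -22], [-5, -30], [-5, -39], [-5, -47], [-5, -56], [-4, -63], [-1, -71]] end cmd [465.8 107.7]
```

```bash
python3 -m pendant '[{"x":0,"y":-7,"z":0,"rx":0,"ry":0,"rz":0,"claw":0},{"x":-3,"y":-14,"z":0,"rx":0,"ry":0,"rz":0,"claw":0},{"x":-5,"y":-22,"z":0,"rx":0,"ry":0,"rz":0,"claw":0},{"x":-5,"y":-30,"z":0,"rx":0,"ry":0,"rz":0,"claw":0},{"x":-5,"y":-39,"z":0,"rx":0,"ry":0,"rz":0,"claw":0}]'
python3 -c "
from h import *
mark()"
```

```text
time_s: 4.72
ee_pos: [0.4576, 0.1394, 0.1107]
tcp_rot: [[-1.0, -0.001, -0.008], [-0.001, 1.0, 0.0], [0.008, 0.0, -1.0]]
contact_force: [-11.3, 3.0, 6.8]
grip_width: -0.0001
grasp_force: 5.5
mark wheel mod360 149.0 bright 209 61 t 4.775
```

```bash
python3 -c "
from h import *
path(4.5,117,227,10,np.array([461.8,139.7]),9,13)"
```

```text
[[0, -9], [0, -17], [2, -25], [4, -32], [8, -38], [13, -44], [20, -48], [26, -52], [34, -54], [42, -54]] end cmd [503.8  85.7]
```

```bash
python3 -m pendant '[{"x":0,"y":-9,"z":0,"rx":0,"ry":0,"rz":0,"claw":0},{"x":0,"y":-17,"z":0,"rx":0,"ry":0,"rz":0,"claw":0},{"x":2,"y":-25,"z":0,"rx":0,"ry":0,"rz":0,"claw":0},{"x":4,"y":-32,"z":0,"rx":0,"ry":0,"rz":0,"claw":0},{"x":8,"y":-38,"z":0,"rx":0,"ry":0,"rz":0,"claw":0},{"x":13,"y":-44,"z":0,"rx":0,"ry":0,"rz":0,"claw":0},{"x":20,"y":-48,"z":0,"rx":0,"ry":0,"rz":0,"claw":0},{"x":26,"y":-52,"z":0,"rx":0,"ry":0,"rz":0,"claw":0},{"x":34,"y":-54,"z":0,"rx":0,"ry":0,"rz":0,"claw":0},{"x":42,"y":-54,"z":0,"rx":0,"ry":0,"rz":0,"claw":0}]'
python3 -c "
from h import *
mark()
path(4.5,227,347,10,np.array([503.8,85.7]),9,13)"
```

```text
time_s: 6.02
ee_pos: [0.5044, 0.0836, 0.1113]
tcp_rot: [[-1.0, 0.001, -0.0], [0.001, 1.0, -0.004], [0.0, -0.004, -1.0]]
contact_force: [-2.7, -10.1, 1.1]
grip_width: 0.0001
grasp_force: 5.7
mark wheel mod360 287.1 bright 142 119 t 6.075
[[9, 0], [18, 0], [26, 1], [34, 4], [41, 9], [47, 15], [52, 22], [55, 29], [56, 38], [56, 47]] end cmd [559.8 132.7]
```

```bash
python3 -m pendant '[{"x":9,"y":0,"z":0,"rx":0,"ry":0,"rz":0,"claw":0},{"x":18,"y":0,"z":0,"rx":0,"ry":0,"rz":0,"claw":0},{"x":26,"y":1,"z":0,"rx":0,"ry":0,"rz":0,"claw":0},{"x":34,"y":4,"z":0,"rx":0,"ry":0,"rz":0,"claw":0},{"x":41,"y":9,"z":0,"rx":0,"ry":0,"rz":0,"claw":0},{"x":47,"y":15,"z":0,"rx":0,"ry":0,"rz":0,"claw":0},{"x":52,"y":22,"z":0,"rx":0,"ry":0,"rz":0,"claw":0},{"x":55,"y":29,"z":0,"rx":0,"ry":0,"rz":0,"claw":0},{"x":56,"y":38,"z":0,"rx":0,"ry":0,"rz":0,"claw":0},{"x":56,"y":47,"z":0,"rx":0,"ry":0,"rz":0,"claw":0}]'
python3 -c "
from h import *
mark()
path(4.5,347,467,10,np.array([559.8,132.7]),9,13)
cv2.imwrite('pics/a.png',np.hstack([cv2.resize(get_image('top')[170:230,150:230],(400,300)),cv2.resize(get_image('side')[150:210,220:300],(400,300))])[:,:,::-1])"
```

```text
time_s: 7.32
ee_pos: [0.5672, 0.1328, 0.1125]
tcp_rot: [[-1.0, 0.001, 0.013], [0.001, 1.0, -0.0], [-0.013, -0.0, -1.0]]
contact_force: [17.3, -3.1, -10.2]
grip_width: -0.0002
grasp_force: 8.4
mark wheel mod360 359.1 bright 216 53 t 7.375
[[0, 9], [0, 18], [-1, 27], [-3, 35], [-7, 42], [-13, 48], [-19, 53], [-27, 57], [-35, 58], [-44, 59]] end cmd [515.8 191.7]
```

View pics/a.png

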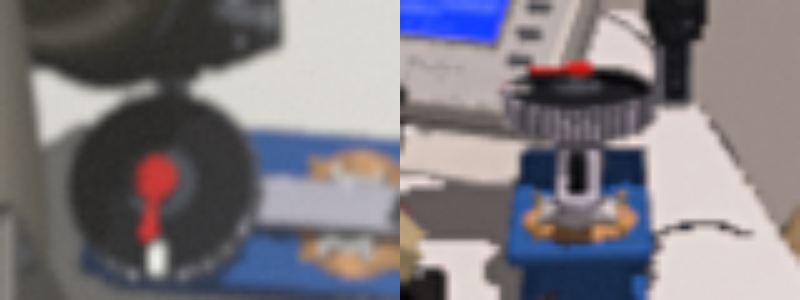

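```bash
python3 -m pendant '[{"x":0,"y":9,"z":0,"rx":0,"ry":0,"rz":0,"claw":0},{"x":0,"y":18,"z":0,"rx":0,"ry":0,"rz":0,"claw":0},{"x":-1,"y":27,"z":0,"rx":0,"ry":0,"rz":0,"claw":0},{"x":-3,"y":35,"z":0,"rx":0,"ry":0,"rz":0,"claw":0},{"x":-7,"y":42,"z":0,"rx":0,"ry":0,"rz":0,"claw":0},{"x":-13,"y":48,"z":0,"rx":0,"ry":0,"rz":0,"claw":0},{"x":-19,"y":53,"z":0,"rx":0,"ry":0,"rz":0,"claw":0},{"x":-27,"y":57,"z":0,"rx":0,"ry":0,"rz":0,"claw":0},{"x":-35,"y":58,"z":0,"rx":0,"ry":0,"rz":0,"claw":0},{"x":-44,"y":59,"z":0,"rx":0,"ry":0,"rz":0,"claw":0}]'
python3 -c "
from h import *
mark()
path(4.5,467,587,10,np.array([515.8,191.7]),9,13)"
```

```text
time_s: 8.72
ee_pos: [0.517, 0.1963, 0.1126]
tcp_rot: [[-1.0, -0.003, 0.004], [-0.003, 1.0, 0.009], [-0.004, 0.009, -1.0]]
contact_force: [2.5, 10.8, 2.4]
grip_width: 0.0
grasp_force: 5.7
mark wheel mod360 121.7 bright 215 63 t 8.775
[[-9, 0], [-18, 0], [-26, -2], [-34, -6], [-41, -11], [-46, -17], [-50, -24], [-53, -32], [-54, -40], [-54, -50]] end cmd [461.8 141.7]
```

```bash
python3 -m pendant '[{"x":-9,"y":0,"z":0,"rx":0,"ry":0,"rz":0,"claw":0},{"x":-18,"y":0,"z":0,"rx":0,"ry":0,"rz":0,"claw":0},{"x":-26,"y":-2,"z":0,"rx":0,"ry":0,"rz":0,"claw":0},{"x":-34,"y":-6,"z":0,"rx":0,"ry":0,"rz":0,"claw":0},{"x":-41,"y":-11,"z":0,"rx":0,"ry":0,"rz":0,"claw":0},{"x":-46,"y":-17,"z":0,"rx":0,"ry":0,"rz":0,"claw":0},{"x":-50,"y":-24,"z":0,"rx":0,"ry":0,"rz":0,"claw":0},{"x":-53,"y":-32,"z":0,"rx":0,"ry":0,"rz":0,"claw":0},{"x":-54,"y":-40,"z":0,"rx":0,"ry":0,"rz":0,"claw":0},{"x":-54,"y":-50,"z":0,"rx":0,"ry":0,"rz":0,"claw":0}]'
python3 -c "
from h import *
mark()
path(4.5,587,707,10,np.array([461.8,141.7]),9,13)"
```

```text
time_s: 10.02
ee_pos: [0.4576, 0.1407, 0.1104]
tcp_rot: [[-1.0, -0.0, -0.008], [-0.0, 1.0, -0.001], [0.008, -0.001, -1.0]]
contact_force: [-10.1, 2.6, 5.2]
grip_width: -0.0002
grasp_force: 5.3
mark wheel mod360 235.1 bright 192 61 t 10.075
[[0, -9], [0, -18], [2, -26], [4, -34], [9, -41], [15, -47], [22, -52], [30, -55], [38, -56], [47, -56]] end cmd [508.8  85.7]
```

```bash
python3 -m pendant '[{"x":0,"y":-9,"z":0,"rx":0,"ry":0,"rz":0,"claw":0},{"x":0,"y":-18,"z":0,"rx":0,"ry":0,"rz":0,"claw":0},{"x":2,"y":-26,"z":0,"rx":0,"ry":0,"rz":0,"claw":0},{"x":4,"y":-34,"z":0,"rx":0,"ry":0,"rz":0,"claw":0},{"x":9,"y":-41,"z":0,"rx":0,"ry":0,"rz":0,"claw":0},{"x":15,"y":-47,"z":0,"rx":0,"ry":0,"rz":0,"claw":0},{"x":22,"y":-52,"z":0,"rx":0,"ry":0,"rz":0,"claw":0},{"x":30,"y":-55,"z":0,"rx":0,"ry":0,"rz":0,"claw":0},{"x":38,"y":-56,"z":0,"rx":0,"ry":0,"rz":0,"claw":0},{"x":47,"y":-56,"z":0,"rx":0,"ry":0,"rz":0,"claw":0}]'
python3 -c "
from h import *
mark()
cv2.imwrite('pics/b.png',np.hstack([cv2.resize(get_image('top')[170:230,150:230],(400,300)),cv2.resize(get_image('side')[150:210,220:300],(400,300))])[:,:,::-1])"
```

```text
time_s: 11.32
ee_pos: [0.5098, 0.0832, 0.1114]
tcp_rot: [[-1.0, 0.001, 0.0], [0.001, 1.0, -0.005], [-0.0, -0.005, -1.0]]
contact_force: [-0.9, -11.4, 0.8]
grip_width: 0.0003
grasp_force: 5.9
mark wheel mod360 285.3 bright 143 116 t 11.375
```

View pics/b.png

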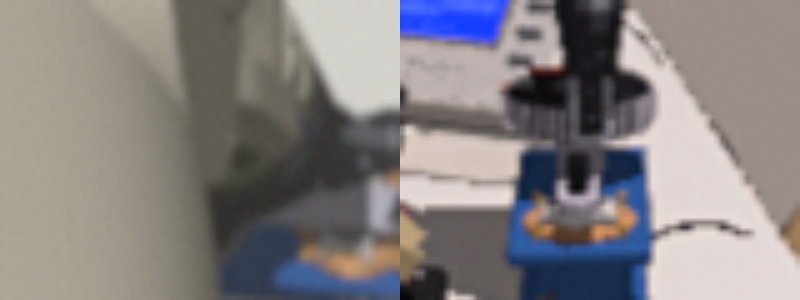

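```bash
python3 -m pendant '[{"x":0,"y":-10,"z":0,"rx":0,"ry":0,"rz":0,"claw":0},{"x":0,"y":-14,"z":0,"rx":0,"ry":0,"rz":0,"claw":0},{"x":0,"y":-14,"z":50,"rx":0,"ry":0,"rz":0,"claw":0},{"x":0,"y":-14,"z":80,"rx":0,"ry":0,"rz":0,"claw":0},{"x":0,"y":40,"z":80,"rx":0,"ry":0,"rz":0,"claw":0},{"x":0,"y":90,"z":80,"rx":0,"ry":0,"rz":0,"claw":0},{"x":0,"y":130,"z":80,"rx":0,"ry":0,"rz":0,"claw":0},{"x":0,"y":144,"z":80,"rx":0,"ry":0,"rz":0,"claw":0},{"x":0,"y":144,"z":80,"rx":0,"ry":0,"rz":0,"claw":0}]'
python3 -c "
from h import *
mark()
cv2.imwrite('pics/c.png',cv2.resize(get_image('top')[175:235,150:250],(800,480))[:,:,::-1])"
```

```text
time_s: 12.6
ee_pos: [0.5089, 0.2302, 0.1913]
tcp_rot: [[-1.0, -0.002, 0.0], [-0.002, 1.0, 0.0], [-0.0, 0.0, -1.0]]
contact_force: [-0.6, -1.4, -0.3]
grip_width: 0.0004
grasp_force: 0.0
mark wheel mod360 342.3 bright 214 63 t 12.65
```

View pics/c.png

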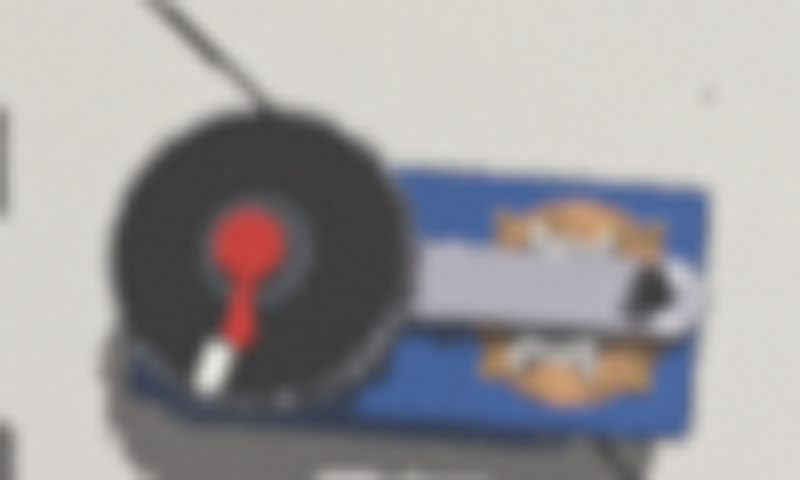

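```bash
python3 -m pendant '[{"x":10,"y":0,"z":-40,"rx":0,"ry":0,"rz":0,"claw":0},{"x":10,"y":0,"z":-80,"rx":0,"ry":0,"rz":0,"claw":0},{"x":10,"y":-25,"z":-80,"rx":0,"ry":0,"rz":0,"claw":0},{"x":10,"y":-37,"z":-80,"rx":0,"ry":0,"rz":0,"claw":0},{"x":3,"y":-37,"z":-80,"rx":0,"ry":0,"rz":0,"claw":0},{"x":-5,"y":-37,"z":-80,"rx":0,"ry":0,"rz":0,"claw":0},{"x":-5,"y":-37,"z":-80,"rx":0,"ry":0,"rz":0,"claw":0},{"x":-5,"y":-20,"z":-80,"rx":0,"ry":0,"rz":0,"claw":0},{"x":-5,"y":0,"z":-80,"rx":0,"ry":0,"rz":0,"claw":0},{"x":-5,"y":0,"z":0,"rx":0,"ry":0,"rz":0,"claw":0}]'
python3 -c "
from h import *
mark()"
```

```text
time_s: 13.95
ee_pos: [0.5009, 0.2299, 0.1703]
tcp_rot: [[-1.0, -0.001, -0.009], [-0.001, 1.0, -0.003], [0.009, -0.003, -1.0]]
contact_force: [1.1, 1.0, 0.6]
grip_width: -0.0
grasp_force: 0.0
mark wheel mod360 1.1 bright 219 63 t 14.0
```

```bash
python3 -c "
from h import *
for z in(.1,.14,.18): print(z,proj('side',[.39,.08,z]),proj('top',[.39,.08,z]))
C=np.array([512,138.5]);cmd=np.array([503.8,229.7])
R=lambda th:np.array([np.cos(th),np.sin(th)])
th0=np.radians(-97.5)
for k in range(-1,12):
    q=.13*k;u=R(th0+q);t=R(th0+q+np.pi/2);
    print(k,np.round(q,2),np.round(C+112*u-t*(15.5 if k>=0 else 30)-cmd))
"
```

```text
0.1 [np.float64(213.65133170230166), np.float64(184.78534100296145)] [np.float64(211.40337948930772), np.float64(259.202045185868)]
0.14 [np.float64(212.65947485770707), np.float64(170.7344748972567)] [np.float64(209.0326897230627), np.float64(258.54473689956615)]
0.18 [np.float64(211.63743572197146), np.float64(156.25603969839386)] [np.float64(206.42532253099702), np.float64(257.82180634780076)]
-1 -0.13 [ -50. -192.]
0 0.0 [ -22. -200.]
1 0.13 [  -7. -203.]
2 0.26 [   7. -204.]
3 0.39 [  22. -203.]
4 0.52 [  36. -201.]
5 0.65 [  50. -196.]
6 0.78 [  64. -190.]
7 0.91 [  76. -182.]
8 1.04 [  87. -172.]
9 1.17 [  97. -161.]
10 1.3 [ 105. -149.]
11 1.43 [ 112. -136.]
```

```bash
python3 -m pendant '[{"x":0,"y":-50,"z":0,"rx":0,"ry":0,"rz":0,"claw":0},{"x":-15,"y":-100,"z":0,"rx":0,"ry":0,"rz":0,"claw":0},{"x":-30,"y":-150,"z":0,"rx":0,"ry":0,"rz":0,"claw":0},{"x":-42,"y":-197,"z":0,"rx":0,"ry":0,"rz":-0.13,"claw":0},{"x":-42,"y":-197,"z":-40,"rx":0,"ry":0,"rz":-0.13,"claw":0},{"x":-42,"y":-197,"z":-82,"rx":0,"ry":0,"rz":-0.13,"claw":0},{"x":-42,"y":-197,"z":-82,"rx":0,"ry":0,"rz":-0.13,"claw":0}]'
python3 -c "
from h import *
cv2.imwrite('pics/d.png',np.hstack([cv2.resize(get_image('top')[175:235,150:250],(400,240)),cv2.resize(get_image('side')[150:210,220:320],(400,240))])[:,:,::-1])"
```

```text
time_s: 14.88
ee_pos: [0.4597, 0.0328, 0.09]
tcp_rot: [[-0.991, 0.13, -0.005], [0.13, 0.991, 0.0], [0.005, -0.0, -1.0]]
contact_force: [-1.1, 0.0, -0.1]
grip_width: 0.0004
grasp_force: 0.0
```

View pics/d.png

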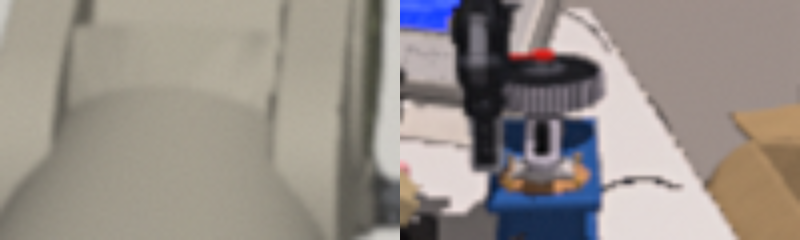

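```bash
python3 -m pendant '[{"x":0,"y":0,"z":19,"rx":0,"ry":0,"rz":0,"claw":0},{"x":0,"y":0,"z":19,"rx":0,"ry":0,"rz":0,"claw":0},{"x":10,"y":-2,"z":19,"rx":0,"ry":0,"rz":0,"claw":0},{"x":20,"y":-3,"z":19,"rx":0,"ry":0,"rz":0,"claw":0},{"x":35,"y":-6,"z":19,"rx":0,"ry":0,"rz":0.13,"claw":0},{"x":49,"y":-7,"z":19,"rx":0,"ry":0,"rz":0.26,"claw":0}]'
python3 -c "
from h import *
cv2.imwrite('pics/e.png',cv2.resize(get_image('side')[150:210,220:320],(600,360))[:,:,::-1])"
```

```text
time_s: 15.72
ee_pos: [0.5116, 0.0255, 0.1103]
tcp_rot: [[-0.991, -0.134, -0.001], [-0.134, 0.991, 0.0], [0.001, 0.0, -1.0]]
contact_force: [-0.1, 0.4, 0.7]
grip_width: -0.0002
grasp_force: 0.3
```

View pics/e.png

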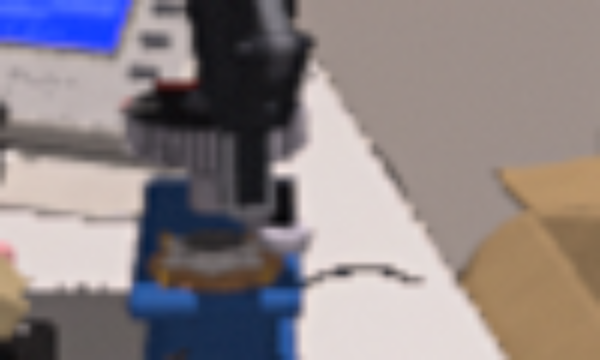

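```bash
python3 -m pendant '[{"x":15,"y":1,"z":0,"rx":0,"ry":0,"rz":0.13,"claw":0},{"x":29,"y":3,"z":0,"rx":0,"ry":0,"rz":0.26,"claw":0},{"x":43,"y":8,"z":0,"rx":0,"ry":0,"rz":0.39,"claw":0},{"x":57,"y":14,"z":0,"rx":0,"ry":0,"rz":0.52,"claw":0},{"x":69,"y":22,"z":0,"rx":0,"ry":0,"rz":0.65,"claw":0},{"x":80,"y":32,"z":0,"rx":0,"ry":0,"rz":0.78,"claw":0},{"x":90,"y":43,"z":0,"rx":0,"ry":0,"rz":0.91,"claw":0},{"x":98,"y":55,"z":0,"rx":0,"ry":0,"rz":1.04,"claw":0},{"x":104,"y":65,"z":0,"rx":0,"ry":0,"rz":1.15,"claw":0},{"x":104,"y":65,"z":0,"rx":0,"ry":0,"rz":1.15,"claw":0}]'
python3 -m pendant '[{"x":-2,"y":-10,"z":0,"rx":0,"ry":0,"rz":0,"claw":0},{"x":-5,"y":-25,"z":0,"rx":0,"ry":0,"rz":0,"claw":0},{"x":-5,"y":-25,"z":50,"rx":0,"ry":0,"rz":0,"claw":0},{"x":-5,"y":-25,"z":110,"rx":0,"ry":0,"rz":0,"claw":0},{"x":-5,"y":30,"z":110,"rx":0,"ry":0,"rz":0,"claw":0},{"x":-5,"y":80,"z":110,"rx":0,"ry":0,"rz":0,"claw":0},{"x":-25,"y":125,"z":110,"rx":0,"ry":0,"rz":0,"claw":0},{"x":-60,"y":150,"z":110,"rx":0,"ry":0,"rz":0,"claw":0},{"x":-60,"y":190,"z":110,"rx":0,"ry":0,"rz":0,"claw":0},{"x":-60,"y":190,"z":110,"rx":0,"ry":0,"rz":0,"claw":0}]'
python3 -c "
from h import *
mark()
cv2.imwrite('pics/f.png',cv2.resize(get_image('top')[160:240,150:310],(800,400))[:,:,::-1])"
```

```text
time_s: 17.02
ee_pos: [0.6151, 0.0912, 0.1101]
tcp_rot: [[-0.288, -0.958, -0.001], [-0.958, 0.288, 0.0], [0.0, 0.001, -1.0]]
contact_force: [-0.2, -0.4, 0.0]
grip_width: -0.0005
grasp_force: 0.0
time_s: 18.27
ee_pos: [0.5543, 0.2816, 0.2209]
tcp_rot: [[-0.285, -0.958, 0.0], [-0.958, 0.285, 0.0], [-0.0, -0.0, -1.0]]
contact_force: [-0.3, 0.3, 0.1]
grip_width: 0.0002
grasp_force: 0.0
mark wheel mod360 1.1 bright 212 62 t 18.325
```

View pics/f.png

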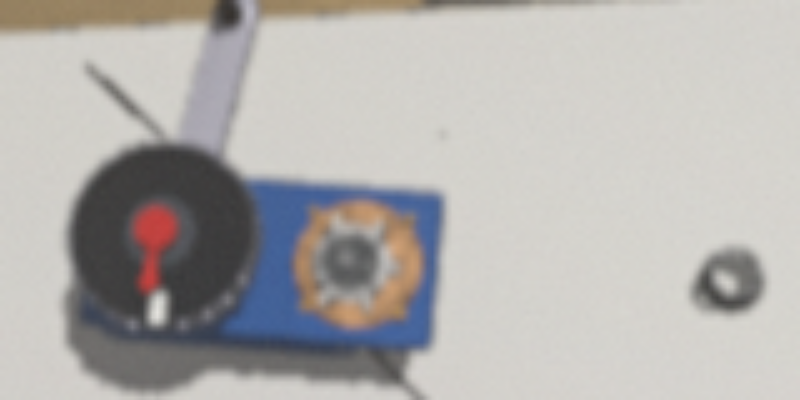

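The picture shows the mark at the pointer (about x 155, y 305), the strap swung about 1.4 rad aside (peg at 230, 12), and the watch uncovered in its nest. The gripper is clear of everything.

```bash
python3 -c "
from bench import *
print(finish_job())"
```

```text
the job is handed in; nothing more can be done
None
```

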